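Send the parts trolley down the bench track and catch it softly

TASK

Draw the steel bolt to let the parts trolley go and let it roll freely, untouched, until the front of its case is past the black line across the track. Then catch it with the closed fingers in front of its sprung nose, moving along with it so softly that the nose is never pushed in more than 10 mm, slow it to a standstill well short of the rubber buffers and hold it there for a second. Finally ease it slowly down until the case rests against both buffers, and leave it there without disturbing anything else on the bench.

Things in the scene. Friction and masses are not known exactly. Their poses are not given: they have to be found in the camera images.
- track: Plywood track, 620 mm long, with aluminium rims, fixed. Origin on the bench under its middle, z up, y along it: the high end is +y, the trolley rolls to -y. Slope 0.038 rad; bed top at z = 40 mm + 0.038*y. The bed is 110 mm wide between rims 12 mm thick and 26 mm high. A black line crosses the bed at y = +50 mm; rubber buffers stand at the low end (point buffer).
- trolley: Grey case 100 mm wide (x), 120 long (y), 55 high, on four wheels of 20 mm radius; level, axes as the track's. Origin: centre of the case's underside, 20 mm above the bed. Mass 1.0 kg nominal (0.84 to 1.16), rolling drag 1.5 N per m/s: let go, it nears a steady 0.2 to 0.29 m/s (time constant 0.55 to 0.8 s), 2.1 to 2.6 s to the buffers. A sprung nose stands out in front.
- trolley_front (a point): Centre of the flat front face of the trolley's case (the face towards the track's -y, 100 mm wide, 55 mm high), 60 mm ahead of the case's centre and 47.5 mm above the bed.
- nose (a joint): How far the trolley's sprung nose is pushed in, in m: 0 free, 0.026 fully in. Spring 90 N/m, damping 3 N per m/s; leaning on still fingers the trolley pushes it in 3 to 5 mm.
- nose_front (a point): Centre of the nose's front face: a rubber plate on a rod, 50 mm wide (x), 42 mm high, 8 mm thick, its front 35 mm ahead of the case's front face when free, its lower edge 20 mm above the bed, this point 41 mm above the bed. It passes between the buffers.
- buffer (a point): Point midway between the two rubber buffer faces, 40 mm above the bed, at track x = 0, y = -250 mm. Each buffer is 22 mm wide (32 to 54 mm off the middle), 50 mm high, 50 mm long; the 64 mm gap between them is free, so closed fingers can pass down the middle. The trolley is home with its case's front level with this point.
- bolt (a joint): How far the bolt is drawn, in m: 0 shut, 0.055 fully drawn, towards the track's -x. From 0.035 on it clears the trolley. It stays where it is left; about 2 N moves it. The bar, 16 mm wide and 14 mm high, crosses the near (-x) rim 32 mm above the bed at track y = 150 mm; the trolley's front rests against it at the start.
- bolt_knob (a point): Centre of the top of the bolt's upright steel post, 18 mm across, standing 48 mm above the bar, to be pinched from above; with the bolt shut it is 110 mm from the track's middle line on the -x side. A bracket ends 28 mm from its axis on the track's side.
- water_bottle: Clear water bottle, 66 mm across, 200 mm tall, standing to the robot's right; leave alone. Origin at its foot.
- small_bin: Open clear plastic bin 110 x 170 x 70 mm beyond the track; leave alone. Origin under its centre.
- tape_roll: Orange roll of tape lying flat, 100 mm across, 25 mm high, to the robot's right; leave alone.
- driver: Screwdriver with a yellow handle lying beyond the track; leave alone.

How it is judged:
By the outcome, as a careful person would: the job done as asked, in the order asked, and still so for the second after the job is handed in, with the robot touching nothing.
It also fails if it takes over 38 s, if anything falls off the work surface, if the arm or the gripper's body presses on something with over 40 N, if the wrist force passes 120 N, or if a joint passes its speed limit or range.

ROBOT

A 6-joint arm with a two-finger parallel gripper is mounted at the origin on the work surface. World frame = base frame: x ahead of the robot, y to its left, z up, the work surface at z = 0. Lengths are in m, angles in rad, forces in N, time in s.
With the tool pointing down it reaches from about 0.275 to 0.85 m from the base axis. Payload 19 kg.
Tool frame: the origin (TCP) lies at the very end of the fingers, on their centre line; the grasp point (between the pads) lies 19 mm behind it; z points along the fingers, y is the line along which they close (so a half turn about z gives the same grasp; the last joint's range is limited). The gripper opens to 85 mm and grips with 20 to 120 N. Pads are 22 mm wide; open, the fingers measure 114 mm over their backs; the gripper's body (76 mm by 85 mm) begins 54 mm behind the grasp point. The pads swing forward as they close: fully open they stand 13 mm farther back than shut.
Start: joints at [1.041, 0.15, 1.437, -0, 1.554, -0.134], TCP at [0.222, 0.531, 0.231] pointing down, gripper open.
Joint ranges: [-2.8, 2.8], [-0.68, 2.1], [0.12, 2.68], [-1.39, 4.53], [0.16, 2.79], [-2.81, 2.81]. Speed limits (rad/s): [1.89, 1.89, 2.22, 3.01, 3.01, 3.01].

INTERFACE

Orientations are given as a rotation vector (axis times angle).
In Python, from rig import bot gives the robot as it stands.
- The arm moves only by the tool servo_tool, never from a script. Its argument "plan" is a list of rows, each an object with "travel": the shift along the tool's x, y, z in mm, a list of three; "twist": the turn about the tool's z in degrees; "jaw": the opening, from 0 (shut) to 1 (fully open). A call has exactly 5 rows; each row shifts and turns the commanded pose from where the row before left it, along the tool's axes as they then stand; what a row does not reach is not made up. A row lasts 1/12 s, in which the tool goes at most 41.7 mm and 7.16 degrees, less where a joint would pass 70% of its speed; a pose out of reach is approached as far as the arm can. A call with a gripper value outside its range is refused whole. The fingers move at their own pace and stop on an object; "force" is the grip in N (left out, the last holds). Time passes only in rows, so rows that do not move let the fingers close, or fill a call up. It gives the time, the measured TCP pose, the force, the opening and the grip force at its end, in the units of the state.
- bot.read_state(): the state, without advancing time (a new reading comes with each control period).
- bot.read_camera(name): name is "scene" or "top" or "wrist"; returns (picture, depth): 420x560x3 uint8, red, green, blue; 420x560 float32, m along the optical axis (not along the pixel's ray), 0 where there is no reading.
- bot.camera_info(name): a dict with "fx", "fy", "cx", "cy" (pixels), "position" and "attitude" of the camera in the world. Camera axes: x right, y down, z forward; pixel columns grow to the right and rows downward; lengths in m; the calibration is good to about 2 mm. A picture is of the moment at which its call begins: read the wrist's pose just before it. camera_info takes no time and is no camera call; for the wrist camera it gives the pose at the moment of the call.
- bot.sign_off(): hands the job in; it is judged then, once.
The state is a dict: "time": time; "joint_positions": joint angles; "qd": joint speeds; "joint_torque": joint torques, N m; "ee_pos": TCP position; "eef_rot": TCP orientation; "force": force on the tool from outside, world axes, zero at the start; "ft_torque": the same for the moment, N m; "width": finger opening in m; "grasp_force": force on a finger pad.
Only numpy, scipy, OpenCV 4.12 (cv2) and the standard library are available. Lean on these libraries where they do the work, as an engineer would, in place of code of your own. Each camera call takes 0.05 s, during which the arm holds its last target. There are 200 camera calls.

## Working session

There is one attempt and no reset: what is moved stays moved. The work goes in short steps, Python scripts to look and compute and a tool call to move; the robot and the scene stay as the last step left them, time stands still between calls to the robot, and variables do not carry over. Pictures are saved under pics/ and viewed, at most 10 in all, crops included, and the job is handed in when it is done.

Besides the shell and the picture viewer there is one more tool, called after "Call:" as name(argument=value, ...), one argument or row to a line, values as JSON. servo_tool: Moves the arm, as the interface text tells. Its arguments: {"type":"object","properties":{"plan":{"type":"array","items":{"type":"object","properties":{"travel":{"type":"array","items":{"type":"number"}},"twist":{"type":"number"},"jaw":{"type":"number"}}}},"force":{"type":"number"}},"required":["plan"]}

```bash
mkdir -p pics; ls
cat > h.py <<'E'
import numpy as np, cv2
from scipy.spatial.transform import Rotation as R
from rig import bot
def att(a):
    a=np.asarray(a,float)
    return a if a.shape==(3,3) else (R.from_rotvec(a) if a.size==3 else R.from_quat(a)).as_matrix()
def pt(info,d,u,v,r=1):
    w=d[v-r:v+r+1,u-r:u+r+1]; z=np.median(w[w>0])
    c=np.array([(u-info['cx'])/info['fx']*z,(v-info['cy'])/info['fy']*z,z])
    return att(info['attitude'])@c+np.array(info['position'])
def proj(info,P):
    c=att(info['attitude']).T@(np.asarray(P,float)-np.array(info['position']))
    return info['fx']*c[0]/c[2]+info['cx'],info['fy']*c[1]/c[2]+info['cy']
E
python3 - <<'E'
from h import *
for n in ('top','scene'):
    i=bot.camera_info(n);print(n,i)
    p,d=bot.read_camera(n)
    cv2.imwrite(f'pics/{n}0.png',p[:,:,::-1]);np.savez(f'{n}0.npz',p=p,d=d)
s=bot.read_state();print(s)
E
```

```text
pics
top {'fx': 431.10600691502793, 'fy': 431.10600691502793, 'cx': 273.77342070797823, 'cy': 208.78488690130152, 'position': array([ 0.39081918, -0.01062549,  1.08702661]), 'attitude': array([-2.15834477,  2.11005672, -0.17650443])}
scene {'fx': 462.7538809529537, 'fy': 462.7538809529537, 'cx': 281.4065005242857, 'cy': 205.17811583849036, 'position': array([0.99398241, 0.64074661, 1.15339256]), 'attitude': array([-0.84386335, -2.67713576,  0.9368352 ])}
{'time': 0.1, 'joint_positions': array([ 1.04096200e+00,  1.50948330e-01,  1.43796438e+00, -8.96832025e-06,
        1.55381014e+00, -1.34018241e-01]), 'qd': array([ 2.23718152e-03, -6.59413149e-04, -1.50767806e-03, -1.18860718e-03,
        7.31713957e-04, -8.76853864e-05]), 'joint_torque': array([ 4.65967547e-03, -7.14383125e+01, -5.71785557e+01, -3.63262734e-04,
        7.12123525e-03,  4.99739258e-05]), 'ee_pos': array([0.2216123 , 0.53033126, 0.2307301 ]), 'eef_rot': array([-6.17624598e-01, -3.07991571e+00,  1.68279859e-03]), 'force': array([0.53135038, 0.09073409, 0.26839719]), 'ft_torque': array([ 0.00745454,  0.01172771, -0.04728836]), 'grasp_force': 0.0, 'width': 0.08548836585355488}
```

View pics/top0.png

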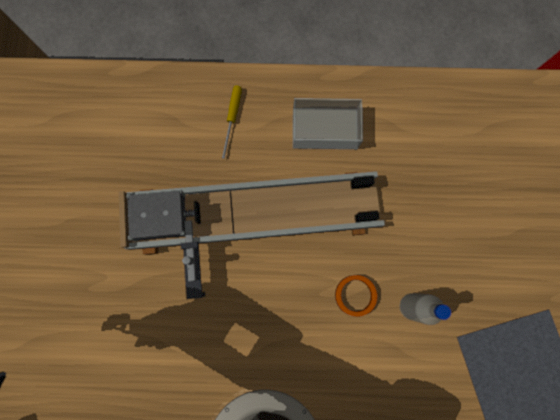

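View pics/scene0.png

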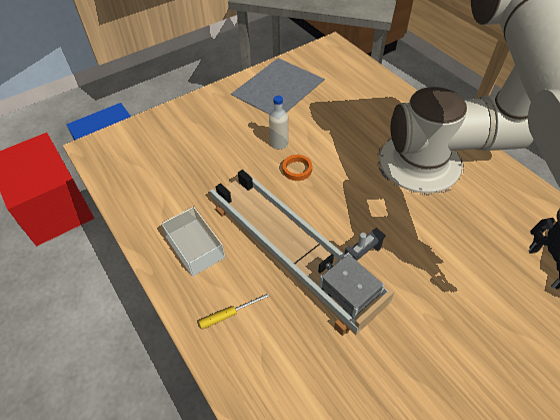

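The top view shows the trolley at about (155,214), the line at u≈232, buffers at (362,182) and (367,217), and the bolt with its post near (192,265). The scene view agrees. I'll enlarge the track and measure.

Run:
```python
from h import *
f=np.load('top0.npz');p,d=f['p'],f['d'];i=bot.camera_info('top')
c=p[160:310,115:395];cv2.imwrite('pics/crop1.png',cv2.resize(c,None,fx=2.8,fy=2.8,interpolation=cv2.INTER_CUBIC)[:,:,::-1])
v,u=np.mgrid[:420,:560]
C=np.stack([(u-i['cx'])/i['fx']*d,(v-i['cy'])/i['fy']*d,d],-1)
W=C@att(i['attitude']).T+i['position'];np.save('W.npy',W)
# rims: 1st guess then fit
z=W[...,2];hsv=cv2.cvtColor(p,cv2.COLOR_RGB2HSV)
print('bench z',z[100,450],z[330,100])
for u0 in (210,240,270,300,330):
    col=W[150:260,u0]; m=(col[:,2]>.045)
    print(u0,[(150+k,*np.round(col[k]*1000).astype(int)) for k in np.where(m)[0]])
```

```text
bench z 0.00011635609807725267 0.0014177888314244047
210 [(np.int64(185), np.int64(615), np.int64(147), np.int64(72)), (np.int64(186), np.int64(613), np.int64(147), np.int64(71)), (np.int64(187), np.int64(611), np.int64(147), np.int64(69)), (np.int64(188), np.int64(608), np.int64(147), np.int64(72)), (np.int64(189), np.int64(606), np.int64(147), np.int64(69)), (np.int64(190), np.int64(605), np.int64(148), np.int64(62)), (np.int64(191), np.int64(604), np.int64(149), np.int64(56)), (np.int64(201), np.int64(581), np.int64(149), np.int64(47)), (np.int64(205), np.int64(571), np.int64(149), np.int64(45)), (np.int64(209), np.int64(561), np.int64(149), np.int64(45)), (np.int64(212), np.int64(554), np.int64(148), np.int64(45)), (np.int64(217), np.int64(541), np.int64(148), np.int64(45)), (np.int64(227), np.int64(517), np.int64(146), np.int64(45)), (np.int64(229), np.int64(512), np.int64(146), np.int64(45)), (np.int64(231), np.int64(507), np.int64(146), np.int64(46)), (np.int64(233), np.int64(502), np.int64(146), np.int64(46)), (np.int64(235), np.int64(497), np.int64(145), np.int64(46)), (np.i
[... 2642 characters left out ...]
4), np.int64(57)), (np.int64(176), np.int64(648), np.int64(-144), np.int64(58)), (np.int64(177), np.int64(645), np.int64(-144), np.int64(58)), (np.int64(178), np.int64(644), np.int64(-144), np.int64(54)), (np.int64(179), np.int64(640), np.int64(-143), np.int64(59)), (np.int64(180), np.int64(639), np.int64(-144), np.int64(53)), (np.int64(225), np.int64(527), np.int64(-144), np.int64(59)), (np.int64(226), np.int64(524), np.int64(-144), np.int64(57)), (np.int64(227), np.int64(522), np.int64(-144), np.int64(59)), (np.int64(228), np.int64(520), np.int64(-144), np.int64(55)), (np.int64(229), np.int64(517), np.int64(-144), np.int64(59)), (np.int64(230), np.int64(516), np.int64(-145), np.int64(47))]
```

View pics/crop1.png

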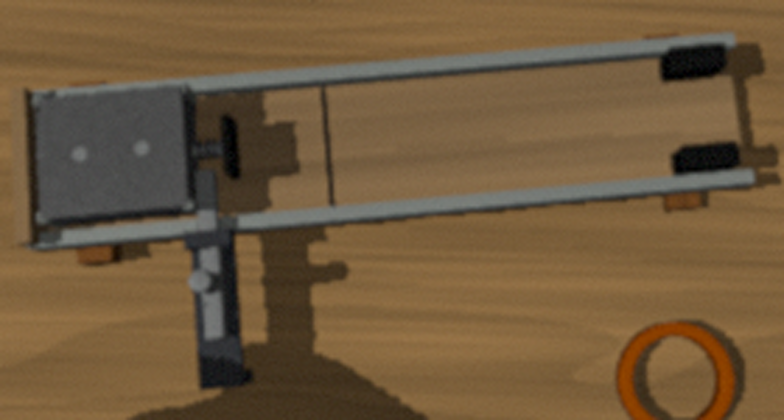

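The crop shows the rims' right ends at crop (735,40)/(754,178), the black line from (324,88) to (332,205), the knob top at (200,281), and the case front edge at u≈192.

```bash
cat >> h.py <<'E'
def ray(info,u,v,z):
    r=att(info['attitude'])@np.array([(u-info['cx'])/info['fx'],(v-info['cy'])/info['fy'],1]); o=np.array(info['position'])
    return o+r*(z-o[2])/r[2]
E
python3 - <<'E'
from h import *
W=np.load('W.npy');f=np.load('top0.npz');d=f['d'];i=bot.camera_info('top')
z=W[...,2];v,u=np.mgrid[:420,:560]
# rim top pixels
far=[];near=[]
for c in range(205,345,3):
    for lo,hi,L in((170,200,far),(215,246,near)):
        col=W[lo:hi,c];e=.066+.038*col[:,1]*1.0
        m=abs(col[:,2]-e)<.006
        if m.sum()>3 and m.sum()<9: L.append(col[m].mean(0))
far=np.array(far);near=np.array(near)
a=np.polyfit(far[:,1],far[:,0],1);b=np.polyfit(near[:,1],near[:,0],1);print(a,b,len(far),len(near))
k=(a[0]+b[0])/2;th=np.arctan(-k);x0=(a[1]+b[1])/2;print('yaw',th,'x0',x0,'sep',(a[1]-b[1])*np.cos(th))
C=lambda x,y:(x/2.8+115-.3,y/2.8+160-.3)
ey=np.array([-np.sin(th),np.cos(th)]);ex=np.array([np.cos(th),np.sin(th)]);o=np.array([x0,0])
def rep(n,x,y,zz):
    P=ray(i,*C(x,y),zz);q=P[:2]-o;print(n,np.round(P*1000,1),'track x,y',np.round([q@ex*1000,q@ey*1000],1))
rep('line far',324,88,.042);rep('line near',332,205,.042)
rep('rim end far',735,40,.054);rep('rim end near',754,178,.054)
rep('rim hi near',33,245,.077);rep('knob',200,281,.0457+.032+.007+.048+.0)
rep('knob hi',200,281,.0457+.032+.014+.048)
rep('buf far',662,65,.08);rep('buf near',676,160,.08)
rep('case front',192,150,.0457+.075);rep('nose',238,147,.0457+.055)
uk,vk=C(200,281);print('knob depth',[np.round(pt(i,d,int(round(uk))+a,int(round(vk))+b,0)*1000) for a,b in((0,0),(1,0),(-1,0),(0,1),(0,-1))])
E
```

```text
[-0.11840367  0.62773704] [-0.11804021  0.50500039] 46 47
yaw 0.11767574083150673 x0 0.5663687127634143 sep 0.1218878231225211
line far [607.8 100.7  42. ] track x,y [52.9 95.1]
line near [504.1  89.7  42. ] track x,y [-51.3  96.3]
rim end far [ 656.6 -260.4   54. ] track x,y [  59.  -269.2]
rim end near [ 534.4 -274.7   54. ] track x,y [ -64. -269.]
rim hi near [461.1 334.8  77. ] track x,y [-65.2 344.8]
knob [432.  182.4 132.7] track x,y [-112.1  196.9]
knob hi [431.7 180.9 139.7] track x,y [-112.5  195.5]
buf far [ 626.5 -191.3   80. ] track x,y [  37.2 -197.1]
buf near [ 544.7 -202.6   80. ] track x,y [ -45.3 -198.6]
case front [537.7 197.2 120.7] track x,y [ -5.3 199.2]
nose [544.1 163.6 100.7] track x,y [ -2.9 165.1]
knob depth [array([432., 181., 142.]), array([432., 179., 140.]), array([432., 183., 140.]), array([430., 181., 139.]), array([434., 182., 139.])]
```

```bash
cat >> h.py <<'E'
TH=0.1177; EX=np.array([np.cos(TH),np.sin(TH)]); EY=np.array([-np.sin(TH),np.cos(TH)]); O=np.array([.56637,0])+.0455*EY
def tr(P):
    P=np.asarray(P); q=P[...,:2]-O; return np.stack([q@EX,q@EY,P[...,2]],-1)
def un(x,y,z): return np.array([*(O+x*EX+y*EY),z])
def cloud(n,d):
    i=bot.camera_info(n);v,u=np.mgrid[:420,:560]
    return tr(np.stack([(u-i['cx'])/i['fx']*d,(v-i['cy'])/i['fy']*d,d],-1)@att(i['attitude']).T+i['position'])
E
python3 - <<'E'
from h import *
for n in('top','scene'):
    f=np.load(n+'0.npz');p,d=f['p'].astype(float),f['d'];T=cloud(n,d);i=bot.camera_info(n)
    X,Y,Z=T[...,0],T[...,1],T[...,2];g=p.sum(-1)
    # line: darkest bed pixels
    for xs in(-40,-20,0,20,40):
        ys=np.arange(.0,.1,.0005);pr=np.array([proj(i,un(xs/1e3,y,.04+.038*y)) for y in ys]).astype(np.float32)
        s=cv2.remap(g.astype(np.float32),pr[:,0][None],pr[:,1][None],cv2.INTER_LINEAR)[0]
        w=np.clip(np.median(s)*.8-s,0,None);print(n,'line',xs,round((w*ys).sum()/max(w.sum(),1e-9)*1000,1),end=' ')
    print()
    m=(abs(X)<.07)&(Z>.105)&(Z<.135)&(Y>.12)&(Y<.32)&(p.max(-1)-p.min(-1)<25)
    print('case top n',m.sum(),'x',np.percentile(X[m],[1,50,99]),'y',np.percentile(Y[m],[.5,1,50,99,99.5]),'z',np.median(Z[m]),'mean',X[m].mean(),Y[m].mean())
    for lo,hi in((-.058,-.028),(.028,.058)):
        m=(X>lo)&(X<hi)&(Z>.068)&(Z<.1)&(Y<-.2)&(Y>-.33);print('buf',m.sum(),np.percentile(Y[m],[1,5,95,99]),np.percentile(X[m],[2,98]),np.median(Z[m]))
    m=(abs(X)<.03)&(Z>.07)&(Z<.115)&(Y<.14)&(Y>.09);print('nose',np.percentile(Y[m],[1,5,50,95]),np.median(X[m]),Z[m].max())
    for nm,a in(('bracket',(-.09,-.055)),('mid',(-.085,-.1)),):
        a=sorted(a);m=(X>a[0])&(X<a[1])&(abs(Y-.15)<.03)&(Z>.05);print(nm,np.percentile(Z[m],[50,90,98]))
    m=(abs(X+.11)<.02)&(abs(Y-.15)<.03)&(Z>.13);print('knob',T[m].mean(0),m.sum())
R0=R.from_rotvec(bot.read_state()['eef_rot']).as_matrix();print(R0.round(3))
E
```

```text
top line -40 51.1 top line -20 82.0 top line 0 83.4 top line 20 84.3 top line 40 50.8 
case top n 2544 x [-0.05033362 -0.0020372   0.04916512] y [0.12522336 0.12634476 0.21495539 0.27774814 0.27864838] z 0.12306785315772417 mean -0.0017982896616119204 0.2142907278774999
buf 205 [-0.29740869 -0.29529822 -0.24976808 -0.24848662] [-0.05355707 -0.0322957 ] 0.07839646412805235
buf 202 [-0.2975808  -0.29467433 -0.24982193 -0.24856422] [0.03205296 0.05367416] 0.07861235229232155
nose [0.12380201 0.12405662 0.12582981 0.13554653] -0.002014107372452302 0.1147447741727754
bracket [0.09062322 0.09972124 0.10158189]
mid [0.08233667 0.09269828 0.09410022]
knob [-0.1112242   0.15039259  0.13876896] 60
scene line -40 73.9 scene line -20 81.9 scene line 0 78.9 scene line 20 80.0 scene line 40 49.6 
case top n 1949 x [-0.04897425  0.00488078  0.0508301 ] y [0.12508503 0.1275984  0.22123993 0.27878266 0.27923177] z 0.12251120533605109 mean 0.0042902903206269265 0.21941751916608204
buf 108 [-0.29850183 -0.29481505 -0.24967404 -0.24894028] [-0.05370338 -0.03187383] 0.0784643418376697
buf 111 [-0.29844237 -0.29539436 -0.24881016 -0.24751104] [0.03340365 0.0538786 ] 0.07854933067420555
nose [0.12325021 0.12439837 0.13038407 0.13799968] 0.004194798540456049 0.1149778789127005
bracket [0.09418474 0.10007948 0.10264977]
mid [0.08856827 0.0939356  0.09511869]
knob [-0.11002813  0.15182107  0.13818296] 42
[[-0.923  0.386 -0.001]
 [ 0.386  0.923 -0.001]
 [ 0.    -0.001 -1.   ]]
```

Calibration is consistent: buffers at −250, knob (−110.5, 151, 138.5), case front at 158, nose front at 123.5, and bracket top at z≈101. Next I work out the approach rows to above the knob, with tool y along track x.

```bash
cat >> h.py <<'E'
def st():
    s=bot.read_state();t=tr(s['ee_pos'])*1000;M=R.from_rotvec(s['eef_rot']).as_matrix()
    print('t',round(s['time'],3),'tcp track mm',t.round(1),'tool x/y angle to track deg',round(np.degrees(np.arctan2(M[:2,0]@EX*-1,M[:2,0]@EY)),2),'tilt',M[:,2].round(4),'w',round(s['width']*1e3,1),'gf',round(s['grasp_force'],1),'F',s['force'].round(2),'Ftr',(s['force'][:2]@EX).round(2),(s['force'][:2]@EY).round(2))
    return s
E
python3 - <<'E'
from h import *
s=st();M=R.from_rotvec(s['eef_rot']).as_matrix()
P=s['ee_pos'].copy();G=un(-.1105,.151,.16);D=(G-P)/12
a=60.56/12
for k in range(12):
    print((M.T@D*1000).round(1)); M=M@R.from_rotvec([0,0,np.radians(a)]).as_matrix()
print(a)
E
```

```text
t 0.1 tcp track mm [-280.1  521.6  230.7] tool x/y angle to track deg 60.58 tilt [-6.e-04 -1.e-03 -1.e+00] w 85.5 gf 0.0 F [0.53 0.09 0.27] Ftr 0.54 0.03
[-27.5 -20.    5.9]
[-29.1 -17.5   5.9]
[-30.6 -14.8   5.9]
[-31.7 -12.1   5.9]
[-32.7  -9.2   5.9]
[-33.4  -6.3   5.9]
[-33.8  -3.4   5.9]
[-34.   -0.4   5.9]
[-33.9   2.6   5.9]
[-33.5   5.6   5.9]
[-32.9   8.5   5.9]
[-32.   11.4   5.9]
5.046666666666667
```

Call:
servo_tool(
  plan=[
    {"travel": [-27.5,-20,5.9],"twist": 5.05,"jaw": 0.5},
    {"travel": [-29.1,-17.5,5.9],"twist": 5.05,"jaw": 0.5},
    {"travel": [-30.6,-14.8,5.9],"twist": 5.05,"jaw": 0.5},
    {"travel": [-31.7,-12.1,5.9],"twist": 5.05,"jaw": 0.5},
    {"travel": [-32.7,-9.2,5.9],"twist": 5.05,"jaw": 0.5},
  ],
)

```text
time: 0.52
ee_pos: [0.3103, 0.3839, 0.2012]
eef_rot: [-1.282, -2.868, 0.001]
force: [1.0, -0.6, -0.2]
width: 0.0428
grasp_force: 0.0
```

Call:
servo_tool(
  plan=[
    {"travel": [-33.4,-6.3,5.9],"twist": 5.05,"jaw": 0.5},
    {"travel": [-33.8,-3.4,5.9],"twist": 5.05,"jaw": 0.5},
    {"travel": [-34,-0.4,5.9],"twist": 5.05,"jaw": 0.5},
    {"travel": [-33.9,2.6,5.9],"twist": 5.05,"jaw": 0.5},
    {"travel": [-33.5,5.6,5.9],"twist": 5.05,"jaw": 0.5},
  ],
)

```text
time: 0.93
ee_pos: [0.3987, 0.2387, 0.1719]
eef_rot: [-1.878, -2.518, 0.0]
force: [0.7, 0.5, 0.9]
width: 0.0428
grasp_force: 0.0
```

Call:
servo_tool(
  plan=[
    {"travel": [-32.9,8.5,5.9],"twist": 5.05,"jaw": 0.5},
    {"travel": [-32,11.4,5.9],"twist": 5.05,"jaw": 0.5},
    {"travel": [0,0,0],"twist": 0,"jaw": 0.5},
    {"travel": [0,0,0],"twist": 0,"jaw": 0.5},
    {"travel": [0,0,0],"twist": 0,"jaw": 0.5},
  ],
)

```text
time: 1.35
ee_pos: [0.4335, 0.1824, 0.1604]
eef_rot: [-2.087, -2.348, 0.0]
force: [0.2, 0.5, 0.3]
width: 0.0427
grasp_force: 0.0
```

Run:
```python
from h import *
s=st();M=R.from_rotvec(s['eef_rot']).as_matrix()
print('to knob z106',M.T@(un(-.1105,.151,.106)-s['ee_pos'])*1000,s['joint_positions'].round(2))
p,d=bot.read_camera('wrist');cv2.imwrite('pics/w1.png',p[:,:,::-1])
```

```text
t 1.35 tcp track mm [-110.5  151.2  160.4] tool x/y angle to track deg -0.0 tilt [-5.e-04  1.e-04 -1.e+00] w 42.7 gf 0.0 F [0.25 0.49 0.35] Ftr 0.3 0.45
to knob z106 [-0.21077584  0.05742771 54.38464817] [ 0.23 -0.03  1.78  0.    1.4   0.12]
```

View pics/w1.png

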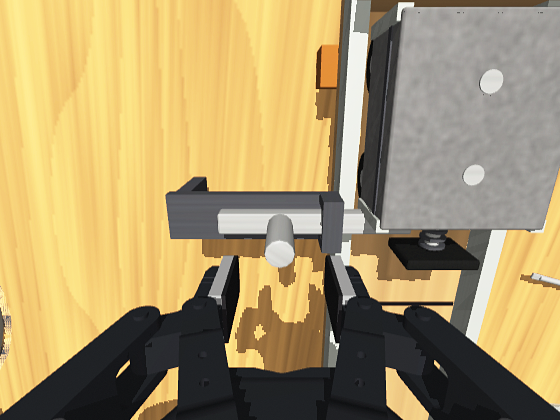

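The wrist view shows the post (281,252) centred between the fingers and tracking is exact. I'll descend and pinch.

Call:
servo_tool(
  plan=[
    {"travel": [0,0,15],"twist": 0,"jaw": 0.42},
    {"travel": [0,0,15],"twist": 0,"jaw": 0.42},
    {"travel": [0,0,14],"twist": 0,"jaw": 0.42},
    {"travel": [0,0,10],"twist": 0,"jaw": 0.42},
    {"travel": [0,0,0],"twist": 0,"jaw": 0.42},
  ],
  force=25,
)

```text
time: 1.82
ee_pos: [0.4325, 0.1829, 0.1049]
eef_rot: [-2.084, -2.349, 0.003]
force: [-0.3, 1.3, -0.1]
width: 0.0358
grasp_force: 0.0
```

Call:
servo_tool(
  plan=[
    {"travel": [0,0,0],"twist": 0,"jaw": 0.1},
    {"travel": [0,0,0],"twist": 0,"jaw": 0.1},
    {"travel": [0,0,0],"twist": 0,"jaw": 0.1},
    {"travel": [0,0,0],"twist": 0,"jaw": 0.1},
    {"travel": [0,0,0],"twist": 0,"jaw": 0.1},
  ],
  force=25,
)

```text
time: 2.23
ee_pos: [0.4337, 0.1827, 0.1072]
eef_rot: [-2.087, -2.348, -0.001]
force: [-4.5, 4.2, 2.3]
width: 0.0172
grasp_force: 26.5
```

```bash
python3 -c "
from h import *
st()"
```

```text
t 2.233 tcp track mm [-110.3  151.5  107.2] tool x/y angle to track deg -0.01 tilt [ 3.e-04  8.e-04 -1.e+00] w 17.2 gf 26.5 F [-4.48  4.2   2.27] Ftr -3.96 4.7
```

Call:
servo_tool(
  plan=[
    {"travel": [0,-6,0],"twist": 0,"jaw": 0.1},
    {"travel": [0,-8,0],"twist": 0,"jaw": 0.1},
    {"travel": [0,-8,0],"twist": 0,"jaw": 0.1},
    {"travel": [0,-5,0],"twist": 0,"jaw": 0.1},
    {"travel": [0,0,0],"twist": 0,"jaw": 0.1},
  ],
)

```text
time: 2.65
ee_pos: [0.4066, 0.1794, 0.1072]
eef_rot: [2.087, 2.348, 0.002]
force: [-3.5, 5.2, -0.3]
width: 0.0171
grasp_force: 26.3
```

```bash
cat >> h.py <<'E'
def trol(n):
    t=bot.read_state()['time'];p,d=bot.read_camera(n);T=cloud(n,d);p=p.astype(float)
    X,Y,Z=T[...,0],T[...,1],T[...,2];c=p.max(-1)-p.min(-1)
    zt=.04+.038*Y+.075
    m=(abs(X)<.045)&(abs(Z-zt)<.012)&(c<25)&(Y<.29)&(Y>-.26)
    y=Y[m];b=np.histogram(y,np.arange(-.26,.3,.002))
    k=np.where(b[0]>.35*np.percentile(b[0][b[0]>0],80))[0]
    np.savez(f'{n}_{t:.2f}.npz',p=p,d=d)
    r=(t,b[1][k[0]]*1e3,b[1][k[-1]+1]*1e3,y.mean()*1e3,m.sum())
    print(n,'t,front,rear,mean,n',np.round(r,3));return r
E
python3 -c "
from h import *
st();trol('scene');trol('top')"
```

```text
t 2.65 tcp track mm [-137.6  151.5  107.2] tool x/y angle to track deg -0.01 tilt [ 1.e-03  9.e-04 -1.e+00] w 17.1 gf 26.3 F [-3.51  5.21 -0.32] Ftr -2.88 5.59
scene t,front,rear,mean,n [   2.65   124.     280.     218.464 1590.   ]
top t,front,rear,mean,n [   2.7    124.     278.     216.655 2029.   ]
```

```bash
sed -i 's/abs(Z-zt)<.012/abs(Z-zt)<.007/' h.py
python3 - <<'E'
from h import *
for f in('scene_2.65','top_2.70'):
    q=np.load(f+'.npz');T=cloud(f.split('_')[0],q['d']);X,Y,Z=T[...,0],T[...,1],T[...,2];p=q['p'];c=p.max(-1)-p.min(-1)
    m=(abs(X)<.045)&(abs(Z-.115-.038*Y)<.007)&(c<25)&(Y<.29)&(Y>-.26);y=Y[m];b=np.histogram(y,np.arange(-.26,.3,.002))
    k=np.where(b[0]>.35*np.percentile(b[0][b[0]>0],80))[0];print(f,b[1][k[0]],b[1][k[-1]+1],y.mean(),m.sum())
E
```

```text
scene_2.65 0.15800000000000036 0.27800000000000047 0.2199772699457391 1523
top_2.70 0.15800000000000036 0.27800000000000047 0.22003151781315372 1940
```

Call:
servo_tool(
  plan=[
    {"travel": [0,-25,0],"twist": 0,"jaw": 0.1},
    {"travel": [0,0,0],"twist": 0,"jaw": 0.45},
    {"travel": [-40,0,0],"twist": 0,"jaw": 0.45},
    {"travel": [-30,28,0],"twist": 0,"jaw": 0.2},
    {"travel": [-30,28,5],"twist": 0,"jaw": 0},
  ],
)

```text
time: 3.17
ee_pos: [0.4508, 0.0822, 0.1033]
eef_rot: [2.083, 2.347, 0.004]
force: [1.6, 0.7, 2.0]
width: 0.0149
grasp_force: 0.0
```

```bash
python3 -c "
from h import *
st();trol('scene')"
```

```text
t 3.167 tcp track mm [-105.1   49.7  103.3] tool x/y angle to track deg 0.07 tilt [ 3.8e-03 -4.0e-04 -1.0e+00] w 14.9 gf 0.0 F [1.55 0.71 1.97] Ftr 1.62 0.53
scene t,front,rear,mean,n [   3.167  138.     258.     199.83  1486.   ]
```

Call:
servo_tool(
  plan=[
    {"travel": [-29,29,7],"twist": 0,"jaw": 0},
    {"travel": [-28,30,8],"twist": 0,"jaw": 0},
    {"travel": [-27,30,9],"twist": 0,"jaw": 0},
    {"travel": [-20,16,7],"twist": 0,"jaw": 0},
    {"travel": [-6,0,3],"twist": 0,"jaw": 0},
  ],
)

```text
time: 3.63
ee_pos: [0.5694, -0.0165, 0.0664]
eef_rot: [2.089, 2.345, -0.001]
force: [1.2, 0.1, 0.2]
width: 0.0003
grasp_force: 0.0
```

```bash
python3 -c "
from h import *
st();trol('scene');trol('top')"
```

```text
t 3.633 tcp track mm [  1.  -62.2  66.4] tool x/y angle to track deg -0.13 tilt [ 2.e-04 -9.e-04 -1.e+00] w 0.3 gf 0.0 F [1.22 0.05 0.19] Ftr 1.22 -0.09
scene t,front,rear,mean,n [   3.633  -52.     192.     126.543 1411.   ]
top t,front,rear,mean,n [   3.683   68.     182.     126.572 1866.   ]
```

```bash
cat > fit.py <<'E'
from h import *
from scipy.optimize import least_squares
import sys
def edges(f):
    n,t=f.split('_');q=np.load(f+'.npz');T=cloud(n,q['d']);X,Y,Z=T[...,0],T[...,1],T[...,2];p=q['p'];c=p.max(-1)-p.min(-1)
    m=(abs(X)<.045)&(abs(Z-.115-.038*Y)<.007)&(c<25)&(Y<.29)&(Y>-.03);y=Y[m]
    k=[np.percentile(y,2),np.percentile(y,98)]
    h,e=np.histogram(y,np.arange(-.03,.3,.003));L=.5*np.median(h[h>8]);w=np.where(h>L)[0]
    def cr(a,b): return e[a]+.0015+.003*(L-h[a])/(h[b]-h[a])
    return cr(w[0]-1,w[0]),cr(w[-1]+1,w[-1]),k,y.mean()
if __name__=='__main__':
    for f in sys.argv[1:]: print(f,np.round(np.hstack(edges(f))*1e3,1))
E
python3 fit.py scene_2.65 top_2.70 scene_3.17 scene_3.63 top_3.68
```

```text
scene_2.65 [158.7 282.  160.7 276.6 220. ]
top_2.70 [158.5 282.4 159.9 276.  220. ]
scene_3.17 [138.6 260.5 141.1 256.5 199.8]
scene_3.63 [ 71.  195.2  72.9 189.  132.2]
top_3.68 [ 70.7 181.9  69.1 179.1 126.6]
```

```bash
cat > plan.py <<'E'
from h import *
from scipy.optimize import least_squares, minimize
S=lambda t,m:.2485*m*(t-.667*m*(1-np.exp(-t/(.667*m))))*(t>0)
def sim(m,t0,off,rows,tc,f0,lag=.02,tend=0,g=1.0):
    """rows: list of finger travel mm (toward -y) from clock tc; returns t,delta,front,vel (progress coords, mm)"""
    dt=.001;n=int((len(rows)/12+.5)/dt);cmd=np.concatenate([[0],np.cumsum(rows)])
    tt=tc+np.arange(n)*dt;f=f0+np.interp(tt-tc-lag,np.arange(len(rows)+1)/12,cmd)
    s=S(tc-t0,m)*1e3+off;v=(S(tc-t0+1e-4,m)-S(tc-t0-1e-4,m))/2e-4*1e3
    D=[];V=[];P=[];pd=0
    for k in range(n):
        d=max(0,s-f[k]); dd=(d-pd)/dt if k else 0; pd=d
        F=max(0,.09*d+.003*dd) if d>0 else 0
        a=(.373*m-F-1.5*v/1e3)/m*1e3
        v+=a*dt;s+=v*dt;D.append(d);V.append(v);P.append(s)
    return tt,np.array(D),np.array(P),np.array(V),f
# progress coordinate s: case-front travel from 158; face in same coords: nose front = 123-s -> face y_f => s_contact=123-y_f
E
python3 - <<'E'
from plan import *
from fit import edges
r=trol('scene');f=f"scene_{r[0]:.2f}";e=edges(f);print(f,np.round(np.hstack(e)*1e3,1))
b=np.hstack(edges('scene_2.65'))*1e3;sh=b-np.hstack(e)*1e3;print('shift',sh)
st()
T=np.array([3.1667,3.6333,3.6833,r[0]]);D=np.array([20.1,87.8,96.9,sh[3]])
o=least_squares(lambda q:S(T-q[1],q[0])*1e3-D,[1,2.8]);print(o.x,o.fun)
for m in(.9,1,1.1,1.16):
    q=least_squares(lambda q:S(T-q[0],m)*1e3-D,[2.8]);print(m,q.x,q.fun.round(2))
E
```

```text
scene t,front,rear,mean,n [   3.733  -50.     172.     108.699 1386.   ]
scene_3.73 [ 52.7 177.5  55.2 170.7 114. ]
shift [105.9375     104.53846154 105.50206235 105.84645654 105.93305434]
t 3.783 tcp track mm [ -1.7 -59.1  67.3] tool x/y angle to track deg -0.08 tilt [-8.e-04 -0.e+00 -1.e+00] w -0.1 gf 0.0 F [-0.96  0.76  0.12] Ftr -0.86 0.86
[1.01540183 2.80880646] [ 0.05890641 -0.0662805  -0.14992361  0.17617587]
0.9 [2.7867991] [ 1.91  0.04 -0.5  -0.67]
1 [2.80619207] [ 0.28 -0.05 -0.19  0.08]
1.1 [2.82174009] [-1.03 -0.16  0.03  0.67]
1.16 [2.82966678] [-1.7  -0.24  0.13  0.97]
```

```bash
cat > opt.py <<'E'
from plan import *
t0s={.93:2.793,1.015:2.8088,1.1:2.8217}
best=[]
for r1 in(0,3,6):
 for vc in(12,13,14,15):
  for nh in(0,1,2,3,4):
   for dec in(.8,1.0,1.2,1.5):
    rows=[r1,(r1+vc)/2,vc]+[vc]*nh
    x=vc
    while x>dec: x-=dec; rows.append(x)
    rows=[round(z,1) for z in rows]
    w=0;late=0
    for m in t0s:
     for off in(-5,0,5):
      t,D,P,V,f=sim(m,t0s[m],off,rows,3.783,170.5)
      w=max(w,D.max());late=max(late,f[-1])
    best.append((w,late,r1,vc,nh,dec,rows))
best.sort(key=lambda b:b[0]+.02*b[1])
for b in best[:6]: print(b)
for m in t0s:
  for off in(-5,0,5):
    t,D,P,V,f=sim(m,t0s[m],off,best[0][6],3.783,170.5);k=np.argmax(D>0);print(m,off,'contact t',t[k]-3.783,'front',158-P[k],'max',D.max(),'lost',(D[k:]==0).mean().round(2),'end front',158-P[-1],'D',D[::83].round(1))
E
python3 opt.py
```

```text
(np.float64(10.071715487991298), np.float64(302.5), 0, 12, 4, 1.0, [0, 6.0, 12, 12, 12, 12, 12, 11.0, 10.0, 9.0, 8.0, 7.0, 6.0, 5.0, 4.0, 3.0, 2.0, 1.0])
(np.float64(10.326357786898143), np.float64(290.5), 0, 12, 4, 1.2, [0, 6.0, 12, 12, 12, 12, 12, 10.8, 9.6, 8.4, 7.2, 6.0, 4.8, 3.6, 2.4, 1.2, 0.0])
(np.float64(9.833887938147143), np.float64(320.5), 0, 12, 4, 0.8, [0, 6.0, 12, 12, 12, 12, 12, 11.2, 10.4, 9.6, 8.8, 8.0, 7.2, 6.4, 5.6, 4.8, 4.0, 3.2, 2.4, 1.6, 0.8])
(np.float64(9.867887507281182), np.float64(320.0), 0, 13, 4, 1.0, [0, 6.5, 13, 13, 13, 13, 13, 12.0, 11.0, 10.0, 9.0, 8.0, 7.0, 6.0, 5.0, 4.0, 3.0, 2.0, 1.0])
(np.float64(10.736082223069815), np.float64(278.5), 0, 12, 4, 1.5, [0, 6.0, 12, 12, 12, 12, 12, 10.5, 9.0, 7.5, 6.0, 4.5, 3.0, 1.5])
(np.float64(9.513372590208007), np.float64(341.2), 0, 13, 4, 0.8, [0, 6.5, 13, 13, 13, 13, 13, 12.2, 11.4, 10.6, 9.8, 9.0, 8.2, 7.4, 6.6, 5.8, 5.0, 4.2, 3.4, 2.6, 1.8, 1.0, 0.2])
0.93 -5 contact t 0.6720000000000002 front -87.85806996264836 max 8.939855738732547 lost 0.0 end front -147.84875572051436 D [0.  0.  0.  0.  0.  0.  0.  0.  0
[... 1168 characters left out ...]
6.1 6.
 5.7 5.5 5.  4.2 3.7 3.6 3.8]
1.1 -5 contact t 0.504 front -64.4929761091324 max 10.071715487991298 lost 0.0 end front -148.47348698690917 D [0.  0.  0.  0.  0.  0.  0.  6.1 9.7 9.7 7.3 4.3 2.4 2.3 3.5 5.2 6.6 7.2
 7.1 6.6 5.5 4.3 3.6 3.5 3.9]
1.1 0 contact t 0.4490000000000003 front -56.566873972681435 max 9.223520218866383 lost 0.0 end front -148.6012287074289 D [0.  0.  0.  0.  0.  0.  4.1 8.3 9.1 7.5 4.9 2.9 2.4 3.2 4.7 6.1 6.8 6.9
 6.5 6.1 5.3 4.4 3.8 3.8 4.1]
1.1 5 contact t 0.3919999999999999 front -48.34512060549585 max 8.60693425527262 lost 0.0 end front -148.6265709556485 D [0.  0.  0.  0.  0.  2.  7.2 8.6 7.3 5.  3.  2.4 3.  4.4 5.7 6.5 6.7 6.4
 6.  5.8 5.3 4.6 4.1 3.9 4.1]
```

```bash
cat > opt2.py <<'E'
from plan import *
sc=[(m,t,o) for m,t in((.95,2.797),(1.015,2.8088),(1.1,2.8217)) for o in(-4,0,4)]
M,T0,OFF=map(np.array,zip(*sc))
def vs(rows,tc=3.783,f0=170.5,lag=.02,dt=.002,extra=.4,full=False):
    n=int((len(rows)/12+extra)/dt);cmd=np.concatenate([[0],np.cumsum(rows)])
    f=f0+np.interp(np.arange(n)*dt-lag,np.arange(len(rows)+1)/12,cmd)
    s=S(tc-T0,M)*1e3+OFF;v=248.5*M*(1-np.exp(-(tc-T0)/(.667*M)));pd=np.zeros(len(M));DD=np.empty((n,len(M)));P=DD.copy()
    for k in range(n):
        d=np.maximum(0,s-f[k]);F=np.where(d>0,np.maximum(0,.09*d+.003*(d-pd)/dt),0);pd=d
        v=v+(373-(F*1e3+1.5*v)/M)*dt;s=s+v*dt;DD[k]=d;P[k]=s
    return DD,P,f
def cost(r,full=None):
    r=np.abs(r);D,P,f=vs(r);c=(np.log(np.exp(D.max(0)*2).mean()))/2
    a=np.diff(np.concatenate([[0],r,[0]]))
    return c+.01*(np.maximum(0,np.abs(a)-6)**2).sum()*3+.002*(np.diff(a[3:])**2).sum()*5+.1*max(0,f[-1]-308)+.02*(np.minimum(0,-a[5:])**2).sum()
x=np.array([4,10,16,16,16,15,14,13,12,11,10,9,8,7,5,4,3,2.,1,.5])
o=minimize(cost,x,method='Powell',options=dict(maxfev=5000,ftol=1e-4));r=np.abs(o.x).round(1);print(o.fun,list(r),r.sum())
D,P,f=vs(r);print(D.max(0).round(1),'stop front',158-P[-1].round(0));print((D[::42,[0,4,8]].T).round(1))
k=(D>0).argmax(0);print('contact t',k*.002,'front',(158-P[k,range(9)]).round(0))
E
timeout 200 python3 opt2.py
```

```text
6.081486301882093 [np.float64(0.0), np.float64(0.2), np.float64(6.3), np.float64(11.4), np.float64(14.4), np.float64(14.5), np.float64(13.8), np.float64(12.7), np.float64(11.4), np.float64(9.9), np.float64(8.7), np.float64(7.7), np.float64(6.8), np.float64(5.5), np.float64(4.5), np.float64(3.6), np.float64(2.6), np.float64(1.8), np.float64(1.1), np.float64(0.5)] 137.4
[6.3 5.1 4.9 5.8 5.2 5.3 5.9 5.8 6.6] stop front [-154. -154. -153. -154. -154. -154. -154. -154. -154.]
[[0.  0.  0.  0.  0.  0.  0.  1.8 5.  6.3 5.9 4.6 3.3 2.7 3.3 4.2 5.  5.4
  5.3 4.9 4.5 4.3 4.  3.8 3.7]
 [0.  0.  0.  0.  0.  2.5 4.2 4.5 4.  3.6 3.7 4.1 4.4 4.5 4.8 5.  5.1 5.1
  5.1 5.1 5.  4.9 4.5 4.1 3.9]
 [0.  0.  0.  0.  5.4 6.4 4.4 2.2 1.3 2.1 4.  5.7 6.5 6.2 5.6 5.1 4.8 5.
  5.4 5.7 5.8 5.7 5.1 4.4 4. ]]
contact t [0.55  0.454 0.35  0.446 0.36  0.306 0.356 0.312 0.268] front [-65. -48. -30. -47. -32. -24. -31. -25. -19.]
```

Call:
servo_tool(
  plan=[
    {"travel": [0,0,0],"twist": 0,"jaw": 0},
    {"travel": [0,0,0],"twist": 0,"jaw": 0},
    {"travel": [-6.5,0,0],"twist": 0,"jaw": 0},
    {"travel": [-11.5,0,0],"twist": 0,"jaw": 0},
    {"travel": [-14.5,0,0.3],"twist": 0,"jaw": 0},
  ],
)

```text
time: 4.2
ee_pos: [0.5703, -0.0461, 0.0677]
eef_rot: [2.085, 2.349, 0.0]
force: [0.5, -0.4, -0.4]
width: -0.0001
grasp_force: 0.0
```

```bash
python3 -c "
from h import *
st()"
```

```text
t 4.2 tcp track mm [ -1.5 -91.8  67.7] tool x/y angle to track deg 0.06 tilt [ 7.e-04 -3.e-04 -1.e+00] w -0.1 gf 0.0 F [ 0.49 -0.36 -0.42] Ftr 0.44 -0.41
```

Call:
servo_tool(
  plan=[
    {"travel": [-14.5,0,0.5],"twist": 0,"jaw": 0},
    {"travel": [-14,0,0.5],"twist": 0,"jaw": 0},
    {"travel": [-12.5,0,0.5],"twist": 0,"jaw": 0},
    {"travel": [-11.5,0,0.5],"twist": 0,"jaw": 0},
    {"travel": [-10,0,0.5],"twist": 0,"jaw": 0},
  ],
)

```text
time: 4.62
ee_pos: [0.5776, -0.1096, 0.0646]
eef_rot: [2.088, 2.347, -0.0]
force: [-0.4, -0.7, 0.9]
width: 0.0003
grasp_force: 0.3
```

Call:
servo_tool(
  plan=[
    {"travel": [-8.5,0,0.4],"twist": 0,"jaw": 0},
    {"travel": [-7.5,0,0.3],"twist": 0,"jaw": 0},
    {"travel": [-7,0,0.3],"twist": 0,"jaw": 0},
    {"travel": [-5.5,0,0.2],"twist": 0,"jaw": 0},
    {"travel": [-4.5,0,0.2],"twist": 0,"jaw": 0},
  ],
)

```text
time: 5.03
ee_pos: [0.5814, -0.141, 0.0632]
eef_rot: [-2.087, -2.348, 0.0]
force: [-0.4, -0.8, -0.2]
width: -0.0003
grasp_force: 0.2
```

Call:
servo_tool(
  plan=[
    {"travel": [-3.5,0,0],"twist": 0,"jaw": 0},
    {"travel": [-2.5,0,0],"twist": 0,"jaw": 0},
    {"travel": [-2,0,0],"twist": 0,"jaw": 0},
    {"travel": [-1,0,0],"twist": 0,"jaw": 0},
    {"travel": [-0.5,0,0],"twist": 0,"jaw": 0},
  ],
)

```text
time: 5.45
ee_pos: [0.5826, -0.15, 0.0634]
eef_rot: [2.087, 2.348, -0.0]
force: [0.1, -0.7, -0.3]
width: -0.0003
grasp_force: 0.2
```

```bash
python3 -c "
from h import *
st();trol('scene');st();trol('top')
p=np.load('scene_5.45.npz')['p'] if 0 else bot.read_camera('scene')[0]
cv2.imwrite('pics/s1.png',cv2.resize(p[140:360,180:460],None,fx=2.7,fy=2.7)[:,:,::-1].astype(np.uint8))"
```

```text
t 5.45 tcp track mm [  -1.5 -196.4   63.4] tool x/y angle to track deg -0.02 tilt [ 0.e+00 -1.e-04 -1.e+00] w -0.3 gf 0.2 F [ 0.11 -0.68 -0.31] Ftr 0.03 -0.69
scene t,front,rear,mean,n [   5.45  -186.     -32.     -95.308 1106.   ]
t 5.5 tcp track mm [  -1.6 -196.4   63.3] tool x/y angle to track deg -0.01 tilt [-1.e-04 -1.e-04 -1.e+00] w 0.0 gf 0.2 F [ 0.01 -1.71 -0.11] Ftr -0.19 -1.7
top t,front,rear,mean,n [   5.5   -152.     -32.     -81.046 1399.   ]
```

View pics/s1.png

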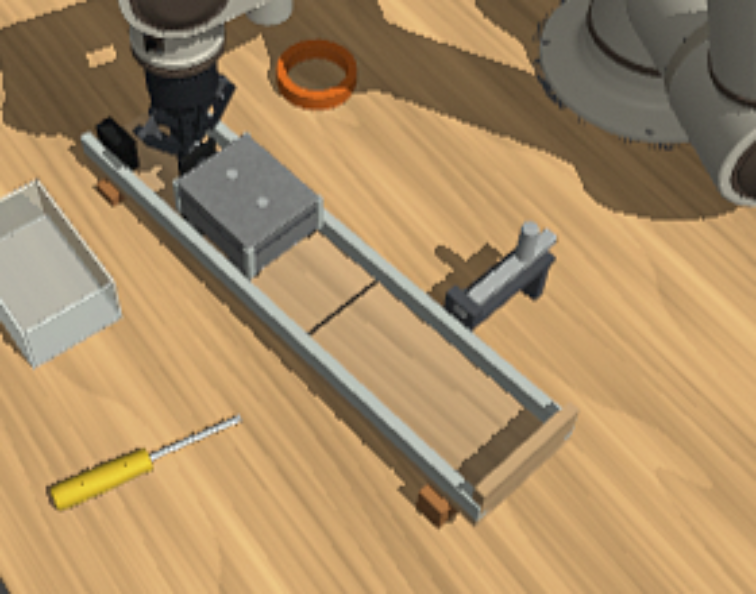

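The trolley is held still: case front at −152 and closed fingers on the nose, with the buffers about 97 mm further on. Next I hold for over a second, then start easing down.

Call:
servo_tool(
  plan=[
    {"travel": [0,0,0],"twist": 0,"jaw": 0},
    {"travel": [0,0,0],"twist": 0,"jaw": 0},
    {"travel": [0,0,0],"twist": 0,"jaw": 0},
    {"travel": [0,0,0],"twist": 0,"jaw": 0},
    {"travel": [0,0,0],"twist": 0,"jaw": 0},
  ],
)

```text
time: 6.02
ee_pos: [0.5825, -0.15, 0.0634]
eef_rot: [2.087, 2.348, -0.0]
force: [0.1, -0.3, 1.1]
width: -0.0003
grasp_force: 0.2
```

Call:
servo_tool(
  plan=[
    {"travel": [0,0,0],"twist": 0,"jaw": 0},
    {"travel": [0,0,0],"twist": 0,"jaw": 0},
    {"travel": [0,0,0],"twist": 0,"jaw": 0},
    {"travel": [0,0,0],"twist": 0,"jaw": 0},
    {"travel": [0,0,0],"twist": 0,"jaw": 0},
  ],
)

```text
time: 6.43
ee_pos: [0.5825, -0.15, 0.0634]
eef_rot: [2.087, 2.348, -0.0]
force: [1.0, 0.2, -0.0]
width: 0.0003
grasp_force: 0.2
```

Call:
servo_tool(
  plan=[
    {"travel": [0,0,0],"twist": 0,"jaw": 0},
    {"travel": [0,0,0],"twist": 0,"jaw": 0},
    {"travel": [0,0,0],"twist": 0,"jaw": 0},
    {"travel": [0,0,0],"twist": 0,"jaw": 0},
    {"travel": [0,0,0],"twist": 0,"jaw": 0},
  ],
)

```text
time: 6.85
ee_pos: [0.5825, -0.15, 0.0634]
eef_rot: [2.087, 2.348, -0.0]
force: [-1.2, -0.0, 0.5]
width: 0.0001
grasp_force: 0.2
```

Call:
servo_tool(
  plan=[
    {"travel": [0,0,0],"twist": 0,"jaw": 0},
    {"travel": [0,0,0],"twist": 0,"jaw": 0},
    {"travel": [-0.4,0,0],"twist": 0,"jaw": 0},
    {"travel": [-0.8,0,0],"twist": 0,"jaw": 0},
    {"travel": [-1.2,0,0],"twist": 0,"jaw": 0},
  ],
)

```text
time: 7.27
ee_pos: [0.5828, -0.1525, 0.0633]
eef_rot: [-2.087, -2.348, 0.0]
force: [-0.6, 0.4, 0.6]
width: 0.0
grasp_force: 0.1
```

Call:
servo_tool(
  plan=[
    {"travel": [-1.6,0,0.1],"twist": 0,"jaw": 0},
    {"travel": [-2,0,0.1],"twist": 0,"jaw": 0},
    {"travel": [-2,0,0.1],"twist": 0,"jaw": 0},
    {"travel": [-2,0,0.1],"twist": 0,"jaw": 0},
    {"travel": [-2,0,0.1],"twist": 0,"jaw": 0},
  ],
)

```text
time: 7.68
ee_pos: [0.5839, -0.1622, 0.0628]
eef_rot: [-2.087, -2.348, 0.0]
force: [-0.4, 0.5, -0.2]
width: 0.0003
grasp_force: 0.2
```

Call:
servo_tool(
  plan=[
    {"travel": [-2,0,0.1],"twist": 0,"jaw": 0},
    {"travel": [-2,0,0.1],"twist": 0,"jaw": 0},
    {"travel": [-2,0,0.1],"twist": 0,"jaw": 0},
    {"travel": [-2,0,0.1],"twist": 0,"jaw": 0},
    {"travel": [-2,0,0.1],"twist": 0,"jaw": 0},
  ],
)

```text
time: 8.1
ee_pos: [0.5851, -0.1721, 0.0623]
eef_rot: [-2.087, -2.348, 0.0]
force: [-1.0, -1.0, 0.4]
width: -0.0003
grasp_force: 0.2
```

Call:
servo_tool(
  plan=[
    {"travel": [-2,0,0.1],"twist": 0,"jaw": 0},
    {"travel": [-2,0,0.1],"twist": 0,"jaw": 0},
    {"travel": [-2,0,0.1],"twist": 0,"jaw": 0},
    {"travel": [-2,0,0.1],"twist": 0,"jaw": 0},
    {"travel": [-2,0,0.1],"twist": 0,"jaw": 0},
  ],
)

```text
time: 8.52
ee_pos: [0.5863, -0.182, 0.0618]
eef_rot: [2.087, 2.348, -0.0]
force: [-0.2, -0.6, 0.4]
width: -0.0002
grasp_force: 0.2
```

Call:
servo_tool(
  plan=[
    {"travel": [-2,0,0.1],"twist": 0,"jaw": 0},
    {"travel": [-2,0,0.1],"twist": 0,"jaw": 0},
    {"travel": [-2,0,0.1],"twist": 0,"jaw": 0},
    {"travel": [-2,0,0.1],"twist": 0,"jaw": 0},
    {"travel": [-2,0,0.1],"twist": 0,"jaw": 0},
  ],
)

```text
time: 8.93
ee_pos: [0.5874, -0.1919, 0.0613]
eef_rot: [-2.087, -2.348, 0.0]
force: [0.1, -0.8, 0.3]
width: -0.0
grasp_force: 0.2
```

Call:
servo_tool(
  plan=[
    {"travel": [-2,0,0.1],"twist": 0,"jaw": 0},
    {"travel": [-2,0,0.1],"twist": 0,"jaw": 0},
    {"travel": [-2,0,0.1],"twist": 0,"jaw": 0},
    {"travel": [-2,0,0.1],"twist": 0,"jaw": 0},
    {"travel": [-2,0,0.1],"twist": 0,"jaw": 0},
  ],
)

```text
time: 9.35
ee_pos: [0.5886, -0.2019, 0.0609]
eef_rot: [2.087, 2.348, -0.0]
force: [-0.3, -0.7, 0.7]
width: 0.0001
grasp_force: 0.2
```

Call:
servo_tool(
  plan=[
    {"travel": [-2,0,0.1],"twist": 0,"jaw": 0},
    {"travel": [-2,0,0.1],"twist": 0,"jaw": 0},
    {"travel": [-2,0,0.1],"twist": 0,"jaw": 0},
    {"travel": [-2,0,0.1],"twist": 0,"jaw": 0},
    {"travel": [-2,0,0.1],"twist": 0,"jaw": 0},
  ],
)

```text
time: 9.77
ee_pos: [0.5898, -0.2118, 0.0603]
eef_rot: [-2.087, -2.348, 0.0]
force: [-0.5, -0.7, 0.8]
width: -0.0001
grasp_force: 0.2
```

```bash
python3 -c "
from h import *
st();trol('top');trol('scene')"
```

```text
t 9.767 tcp track mm [  -1.6 -258.6   60.3] tool x/y angle to track deg -0.02 tilt [-1.e-04 -0.e+00 -1.e+00] w -0.1 gf 0.2 F [-0.46 -0.65  0.76] Ftr -0.54 -0.59
top t,front,rear,mean,n [   9.767 -192.     -94.    -140.029 1421.   ]
scene t,front,rear,mean,n [   9.817 -250.     -94.    -157.586 1035.   ]
```

Call:
servo_tool(
  plan=[
    {"travel": [-2,0,0.1],"twist": 0,"jaw": 0},
    {"travel": [-2,0,0.1],"twist": 0,"jaw": 0},
    {"travel": [-2,0,0.1],"twist": 0,"jaw": 0},
    {"travel": [-2,0,0.1],"twist": 0,"jaw": 0},
    {"travel": [-2,0,0.1],"twist": 0,"jaw": 0},
  ],
)

```text
time: 10.28
ee_pos: [0.591, -0.2218, 0.0598]
eef_rot: [2.087, 2.348, -0.0]
force: [0.7, -1.1, 0.1]
width: -0.0001
grasp_force: 0.2
```

Call:
servo_tool(
  plan=[
    {"travel": [-2,0,0.1],"twist": 0,"jaw": 0},
    {"travel": [-2,0,0.1],"twist": 0,"jaw": 0},
    {"travel": [-2,0,0.1],"twist": 0,"jaw": 0},
    {"travel": [-2,0,0.1],"twist": 0,"jaw": 0},
    {"travel": [-1.6,0,0.1],"twist": 0,"jaw": 0},
  ],
)

```text
time: 10.7
ee_pos: [0.5921, -0.2313, 0.0593]
eef_rot: [2.087, 2.348, -0.0]
force: [-0.3, 0.2, -0.4]
width: -0.0004
grasp_force: 0.2
```

Call:
servo_tool(
  plan=[
    {"travel": [-1.4,0,0],"twist": 0,"jaw": 0},
    {"travel": [-1.2,0,0],"twist": 0,"jaw": 0},
    {"travel": [-1,0,0],"twist": 0,"jaw": 0},
    {"travel": [-1,0,0],"twist": 0,"jaw": 0},
    {"travel": [-1,0,0],"twist": 0,"jaw": 0},
  ],
)

```text
time: 11.12
ee_pos: [0.5927, -0.2367, 0.0593]
eef_rot: [-2.087, -2.348, 0.0]
force: [0.2, -0.1, 0.9]
width: 0.0003
grasp_force: 0.2
```

Call:
servo_tool(
  plan=[
    {"travel": [-1,0,0],"twist": 0,"jaw": 0},
    {"travel": [-1,0,0],"twist": 0,"jaw": 0},
    {"travel": [-1,0,0],"twist": 0,"jaw": 0},
    {"travel": [-1,0,0],"twist": 0,"jaw": 0},
    {"travel": [-1,0,0],"twist": 0,"jaw": 0},
  ],
)

```text
time: 11.53
ee_pos: [0.5933, -0.2417, 0.0593]
eef_rot: [2.087, 2.348, -0.0]
force: [0.2, 0.0, -1.7]
width: -0.0002
grasp_force: 0.2
```

Call:
servo_tool(
  plan=[
    {"travel": [-1,0,0],"twist": 0,"jaw": 0},
    {"travel": [-1,0,0],"twist": 0,"jaw": 0},
    {"travel": [-1,0,0],"twist": 0,"jaw": 0},
    {"travel": [-1,0,0],"twist": 0,"jaw": 0},
    {"travel": [-1,0,0],"twist": 0,"jaw": 0},
  ],
)

```text
time: 11.95
ee_pos: [0.5939, -0.2467, 0.0593]
eef_rot: [-2.087, -2.348, 0.0]
force: [-0.7, -0.3, 0.1]
width: 0.0001
grasp_force: 0.1
```

Call:
servo_tool(
  plan=[
    {"travel": [-1,0,0],"twist": 0,"jaw": 0},
    {"travel": [-1,0,0],"twist": 0,"jaw": 0},
    {"travel": [-1,0,0],"twist": 0,"jaw": 0},
    {"travel": [-1,0,0],"twist": 0,"jaw": 0},
    {"travel": [-1,0,0],"twist": 0,"jaw": 0},
  ],
)

```text
time: 12.37
ee_pos: [0.5945, -0.2516, 0.0594]
eef_rot: [2.087, 2.348, -0.0]
force: [0.4, 0.0, -0.3]
width: 0.0001
grasp_force: 0.0
```

```bash
python3 -c "
from h import *
st();trol('top');trol('scene')"
```

```text
t 12.367 tcp track mm [  -1.6 -298.7   59.4] tool x/y angle to track deg -0.02 tilt [-0.e+00 -1.e-04 -1.e+00] w 0.1 gf 0.0 F [ 0.39  0.04 -0.33] Ftr 0.39 -0.0
top t,front,rear,mean,n [  12.367 -236.    -128.    -177.72  1579.   ]
scene t,front,rear,mean,n [  12.417 -250.    -128.    -186.941  959.   ]
```

The case is at the buffers and the nose has come free. Next I withdraw the fingers ahead, then lift.

Call:
servo_tool(
  plan=[
    {"travel": [-2,0,0],"twist": 0,"jaw": 0},
    {"travel": [-4,0,0],"twist": 0,"jaw": 0},
    {"travel": [-5,0,0],"twist": 0,"jaw": 0},
    {"travel": [-5,0,0],"twist": 0,"jaw": 0},
    {"travel": [-2,0,-2],"twist": 0,"jaw": 0},
  ],
)

```text
time: 12.88
ee_pos: [0.5965, -0.2703, 0.061]
eef_rot: [-2.088, -2.347, 0.0]
force: [-0.2, 0.3, -0.0]
width: -0.0001
grasp_force: 0.0
```

Call:
servo_tool(
  plan=[
    {"travel": [0,0,-10],"twist": 0,"jaw": 0},
    {"travel": [0,0,-25],"twist": 0,"jaw": 0},
    {"travel": [0,0,-30],"twist": 0,"jaw": 0},
    {"travel": [0,0,-30],"twist": 0,"jaw": 0},
    {"travel": [0,0,-20],"twist": 0,"jaw": 0},
  ],
)

```text
time: 13.3
ee_pos: [0.597, -0.2696, 0.1804]
eef_rot: [2.085, 2.346, 0.001]
force: [0.1, 0.1, 0.1]
width: -0.0
grasp_force: 0.0
```

Call:
servo_tool(
  plan=[
    {"travel": [0,0,-10],"twist": 0,"jaw": 0},
    {"travel": [0,0,0],"twist": 0,"jaw": 0},
    {"travel": [0,0,0],"twist": 0,"jaw": 0},
    {"travel": [0,0,0],"twist": 0,"jaw": 0},
    {"travel": [0,0,0],"twist": 0,"jaw": 0},
  ],
)

```text
time: 13.72
ee_pos: [0.5961, -0.2691, 0.1846]
eef_rot: [-2.086, -2.346, 0.001]
force: [0.2, 0.5, 0.9]
width: 0.0004
grasp_force: 0.0
```

```bash
python3 -c "
from h import *
from fit import edges
st();trol('scene');trol('top')
p,d=bot.read_camera('scene');cv2.imwrite('pics/s2.png',cv2.resize(p[100:320,100:380],None,fx=2.7,fy=2.7)[:,:,::-1])"
```

```text
t 13.717 tcp track mm [  -2.1 -316.3  184.6] tool x/y angle to track deg -0.02 tilt [-0.0023  0.0012 -1.    ] w 0.4 gf 0.0 F [0.2  0.5  0.95] Ftr 0.26 0.47
scene t,front,rear,mean,n [  13.717 -250.    -128.    -186.514  962.   ]
top t,front,rear,mean,n [  13.767 -248.    -128.    -186.074 1890.   ]
```

View pics/s2.png

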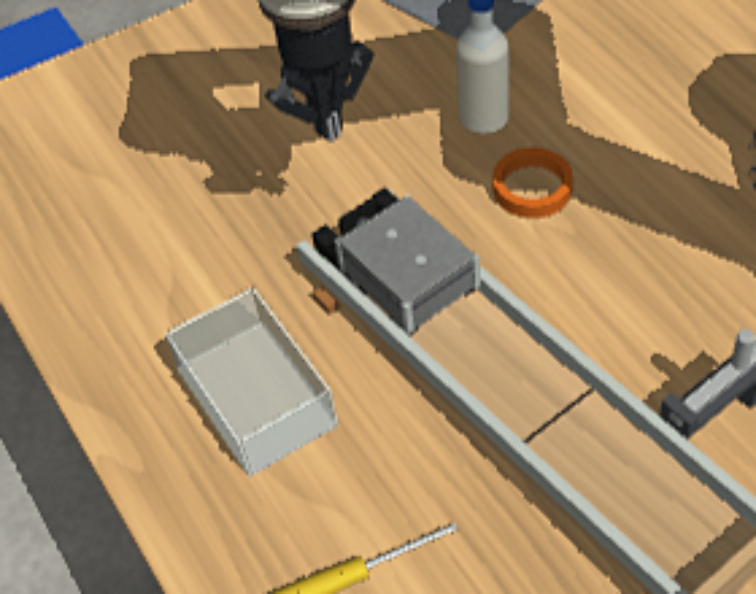

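The view shows the case at (410,255) resting against both buffers. The arm is lifted clear at (325,110), and the bottle, tape, bin and driver are in place.

```bash
python3 -c "
from rig import bot
print(bot.sign_off())"
```

```text
the job is handed in; nothing more can be done
None
```

The job is handed in at about 14 s of the 38 s: the trolley rolled free past the line, was caught and held for over a second with its front about 97 mm short of the buffers, then eased down to rest against them, with the arm lifted clear; the nose push was not measured directly (simulated peak under 7 mm, about 3 to 4 mm estimated at standstill).

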